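# Open the latched battery hatch of a logger with the pin tool

### The job

Take the blue-handled pin tool from its stand, press the orange release button down in its well on the logger's battery hatch and, still holding it down with the pin, push the hatch fully open in the direction of its arrow. Then put the pin tool back upright in the stand it came from and let go.

Things in the scene. Friction and masses are not known exactly. Their poses are not given: they have to be found in the camera images.
- pin_tool: Round upright steel pin tool; origin at the pin's tip, z up its axis. In mm from the tip: pin 7 wide to 18, cone to 32, shank 18 wide to 46, collar 30 wide to 50, blue handle 18 wide to 92 (grip here), end 96. Hangs by its collar, tip 4 over the worktop, in a 23 wide hole of a fixed aluminium block, 52 x 52 x 50 high. A like block 80 to 190 away holds a yellow-handled tool, too thick for the well.
- release_well (a point): Centre of the mouth of the round well in the hatch's top face, 54 mm above the worktop; moves with the hatch. z up; the hatch opens along this frame's -x, as its white arrow shows. Well 20 mm wide, mouth flared to 28; orange button's top 5 mm below the mouth. With the button down, push the well's wall with the pin. Rails 72 mm apart beside the hatch, no higher than it.
- battery_hatch (a joint): Slide of the black battery hatch (82 x 68 x 14 mm) on the fixed grey logger (190 x 100 mm), m: 0 shut, 0.055 fully open, roughly towards the robot. Locked at 0 (about 1 mm of play) until the button is down; then moves against about 1.5 N and stays where it is left.
- release_button (a joint): Travel of the orange button in the well, m: 0 up, 0.008 fully down; past about 0.004 the hatch is free. Spring: 1.6 N at the top, about 5 N fully down; it comes up when let go.
Mind the look-alikes: they are no part of the job. What is shaped like the pin_tool but pink, purple or turquoise is not meant.

How it is judged:
On the way, in this order (a step that is already met when the one before it is completed fails the run):
1. the pin stands in the well and holds the button down while the hatch is still nearly shut (value of joint release_button above 0.0035 m and value of joint battery_hatch below 0.02 m and horizontal distance between pin_tool and release_well below 0.012 m and z of pin_tool in the frame of release_well below -0.006 m), for 0.1 s.
2. the hatch is pushed open with the pin still holding the button down (value of joint release_button above 0.0025 m and value of joint battery_hatch above 0.042 m and horizontal distance between pin_tool and release_well below 0.015 m and z of pin_tool in the frame of release_well below -0.005 m).
At the end, for the whole second after the job is handed in: The hatch is open by at least 42 mm of its 55 mm, the button has come up again, and the pin tool is at rest back in its own stand, within 15 mm of where it stood and upright within 10 degrees (value of joint battery_hatch above 0.042 m and value of joint release_button below 0.002 m and distance of pin_tool from where it was at the start of the episode below 0.015 m and angle between pin_tool's own z axis and vertical below 0.17 rad and linear speed of pin_tool below 0.02 m/s); the robot touches nothing.
It also fails if it takes over 48 s, if anything falls off the work surface, if the arm or the gripper's body presses on something with over 40 N, if the wrist force passes 120 N, or if a joint passes its speed limit or range.

### The arm

A 6-joint arm with a two-finger parallel gripper is mounted at the origin on a cart in front of the work surface, level with it; the furniture and walls round the work are solid. World frame = base frame: x ahead of the robot, y to its left, z up, the work surface at z = 0. Lengths are in m, angles in rad, forces in N, time in s.
With the tool pointing down it reaches from about 0.375 to 0.975 m from the base axis. Payload 3.8 kg.
Tool frame: the origin (TCP) lies midway between the tips of the shut fingers; the grasp point (between the pads) lies 19 mm behind it; z points along the fingers, y is the line along which they close (so a half turn about z gives the same grasp; the last joint's range is limited). The gripper opens to 85 mm and grips with 20 to 120 N. Pads are 22 mm wide; open, the fingers measure 114 mm over their backs; the gripper's body (76 mm by 85 mm) begins 54 mm behind the grasp point. The pads swing forward as they close: fully open they stand 13 mm farther back than shut.
Start: joints at [1.148, 0.264, 1.604, -0, 1.274, -0.037], TCP at [0.254, 0.625, 0.231] pointing down, gripper open.
Joint ranges: [-2.63, 2.63], [-0.94, 2.18], [0.31, 2.57], [-1.31, 4.45], [0, 2.66], [-2.55, 2.55]. Speed limits (rad/s): [2.57, 2.57, 3.14, 3.14, 3.14, 3.14].

### API

Orientations are given as a rotation vector (axis times angle).
In Python, from workcell import status, read_camera, workorder, masks_of gives the robot as it stands.
- The arm moves only by the tool drive_tool, never from a script. Its argument "rows" is a list of rows, each a list of 7 numbers: the turn, a rotation vector about the tool's x, y, z in degrees, then the shift along the tool's x, y, z in m, then the opening, from 0 (shut) to 1 (fully open). In form: [[ax, ay, az, tx, ty, tz, claw], ...]. A call has 1 to 8 rows; each row shifts and turns the commanded pose from where the row before left it, along the tool's axes as they then stand; what a row does not reach is not made up. A row lasts 1/12 s, in which the tool goes at most 41.7 mm and 7.16 degrees, less where a joint would pass 70% of its speed; a pose out of reach is approached as far as the arm can. A call is refused whole if a number of a shift passes 0.0417 or a number of a turn 7.16, either way. A call with a gripper value outside its range is refused whole. The fingers move at their own pace and stop on an object; "force" is the grip in N (left out, the last holds). Time passes only in rows, so rows that do not move let the fingers close. It gives the time, the measured TCP pose, the force, the opening and the grip force at its end, in the units of the state.
- status.read_state(): the state, without advancing time (a new reading comes with each control period).
- read_camera(name): name is "scene" or "top"; returns a dict with "color" (400x640x3 uint8, red, green, blue), "intrinsics" (3x3 intrinsics, pixels), "world_from_camera" (4x4, takes a point from camera to world coordinates). Camera axes: x right, y up, looking along -z (the intrinsics and any distortion apply to the point x, -y, -z); pixel columns grow to the right and rows downward; lengths in m; the calibration is good to about 2 mm. A picture is of the moment at which its call begins. There is no depth.
- workorder.finish_job(): hands the job in; it is judged then, once.
Trained networks look in a picture, given as the dict that the camera call returned (one of the last four; its "shot" number tells which), for a name from the list of things; names that differ only in an ending like _2 or _b are one class to them, and where a whole thing is asked for, a point or a joint stands for the part that bears it (a point fixed in the world has none). Each returns a list of dicts, best first, with "score" (0 to 1); they miss things now and then, are a little off and sometimes report something else, mostly with a low value. They report only what shows in the picture. A call takes as long as a camera call. They do not tell look-alikes from the thing itself.
- masks_of(picture, name): "mask" (400x640 bool, what is visible of it) and "bbox" ([left, top, right, bottom] in pixels, round what is visible of it).
The state is a dict: "time": time; "q": joint angles; "joint_vel": joint speeds; "joint_torque": joint torques, N m; "tool_pos": TCP position; "tcp_rot": TCP orientation; "wrist_force": force on the tool from outside, world axes, zero at the start; "torque": the same for the moment, N m; "width": opening from 0.0 (shut) to 1.0 (fully open); "grip_force": force on a finger pad.
Only numpy, scipy, OpenCV 4.12 (cv2) and the standard library are available. Lean on these libraries where they do the work, as an engineer would, in place of code of your own. Each camera call takes 0.05 s, during which the arm holds its last target. There are 200 camera calls.

## Working session

There is one attempt and no reset: what is moved stays moved. The work goes in short steps, Python scripts to look and compute and a tool call to move; the robot and the scene stay as the last step left them, time stands still between calls to the robot, and variables do not carry over. Pictures are saved under pics/ and viewed, at most 10 in all, crops included, and the job is handed in when it is done.

Besides the shell and the picture viewer there is one more tool, called after "Call:" in YAML: its name, and indented under it one key for each argument. drive_tool: Moves the arm, as the interface text tells. Its arguments: {"type":"object","properties":{"rows":{"type":"array"},"force":{"type":"number"}},"required":["rows"]}

```bash
mkdir -p pics; ls; cat > h.py <<'E'
import numpy as np, cv2
from workcell import status, read_camera, workorder, masks_of
def save(n,img,s=1): cv2.imwrite(f'pics/{n}.png',cv2.resize(img[:,:,::-1],None,fx=s,fy=s,interpolation=cv2.INTER_CUBIC))
def ray(p,u,v):
    K=p['intrinsics'];T=p['world_from_camera']
    d=T[:3,:3]@np.array([(u-K[0,2])/K[0,0],-(v-K[1,2])/K[1,1],-1.]);return T[:3,3],d/np.linalg.norm(d)
def atz(p,u,v,z):
    o,d=ray(p,u,v);return o+d*(z-o[2])/d[2]
def proj(p,X):
    K=p['intrinsics'];T=p['world_from_camera'];c=T[:3,:3].T@(np.array(X)-T[:3,3])
    return np.array([K[0,2]+K[0,0]*c[0]/-c[2],K[1,2]+K[1,1]*c[1]/c[2]])
def tri(a,b):
    (o1,d1),(o2,d2)=a,b
    s=np.linalg.lstsq(np.c_[d1,-d2],o2-o1,rcond=None)[0]
    A,B=o1+s[0]*d1,o2+s[1]*d2
    return (A+B)/2,np.linalg.norm(A-B)
E
python3 - <<'E'
from h import *
S=read_camera('scene');T=read_camera('top')
save('s0',S['color']);save('t0',T['color'])
for n,p in(('S',S),('T',T)):
    print(n,list(p.keys()),p['intrinsics'].tolist(),p['world_from_camera'].round(3).tolist())
    for k in('pin_tool','release_well','release_button'):
        for m in masks_of(p,k): 
            y,x=np.nonzero(m['mask']);print(k,round(m['score'],2),m['bbox'],x.mean().round(1),y.mean().round(1),p['color'][m['mask']].mean(0).round())
print(status.read_state())
E
```

```text
pics
S ['color', 'intrinsics', 'world_from_camera', 'shot'] [[512.5397387837685, 0.0, 311.79045102625133], [0.0, 512.5397387837685, 204.47586556287152], [0.0, 0.0, 1.0]] [[0.793, 0.375, -0.48, 0.125], [-0.609, 0.516, -0.602, -0.475], [0.022, 0.77, 0.638, 0.608], [0.0, 0.0, 0.0, 1.0]]
pin_tool 0.92 [402.5, 230.0, 423.8, 275.0] 413.6 247.5 [ 81.  42. 105.]
pin_tool 0.9 [335.2, 166.1, 353.0, 212.3] 343.5 187.7 [ 77.  40. 101.]
pin_tool 0.89 [295.0, 205.3, 311.7, 252.4] 301.2 227.0 [  5. 109. 104.]
pin_tool 0.78 [311.1, 244.0, 332.6, 292.0] 321.5 265.9 [158.  90. 111.]
pin_tool 0.62 [348.8, 194.2, 365.1, 231.8] 358.9 215.1 [ 72.  99. 140.]
release_well 0.85 [244.3, 152.7, 300.0, 188.0] 267.0 170.3 [61. 56. 50.]
release_button 0.43 [265.1, 165.7, 270.9, 171.6] 269.0 170.9 [255. 140.   0.]
T ['color', 'intrinsics', 'world_from_camera', 'shot'] [[371.93953299712314, 0.0, 323.4129410861019], [0.0, 371.93953299712314, 203.02586517843534], [0.0, 0.0, 1.0]] [[0.017, 0.993, -0.114, 0.463], [-1.0, 0.016, -0.002, 0.021], [-0.0, 0.114, 0.993, 0.903], [0.0, 0.0, 0.0, 1.0]]
pin_tool 0.69 [383.1, 179.
[... 333 characters left out ...]
]
{'time': 0.4, 'q': array([ 1.14813703e+00,  2.64024299e-01,  1.60418343e+00, -1.55544225e-05,
        1.27372953e+00, -3.69088279e-02]), 'joint_vel': array([ 1.79653342e-03, -7.80519162e-05, -2.54254125e-03, -1.89174926e-03,
       -1.52323955e-07,  5.92993771e-04]), 'joint_torque': array([ 5.19867026e-04, -5.14245021e+01, -3.67013991e+01, -2.41904195e-05,
        4.78722184e-03, -4.13227349e-05]), 'tool_pos': array([0.25393765, 0.6252909 , 0.23109667]), 'tcp_rot': array([-6.02166209e-01, -3.08327712e+00,  5.32387121e-04]), 'wrist_force': array([ 0.36165081, -0.47421474, -0.04568838]), 'torque': array([ 0.01516459, -0.00432216,  0.04310857]), 'grip_force': 0.0, 'width': 0.9980235791189109}
```

View pics/s0.png

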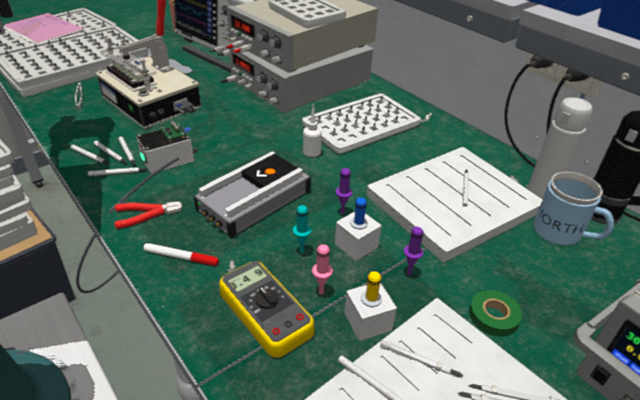

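View pics/t0.png

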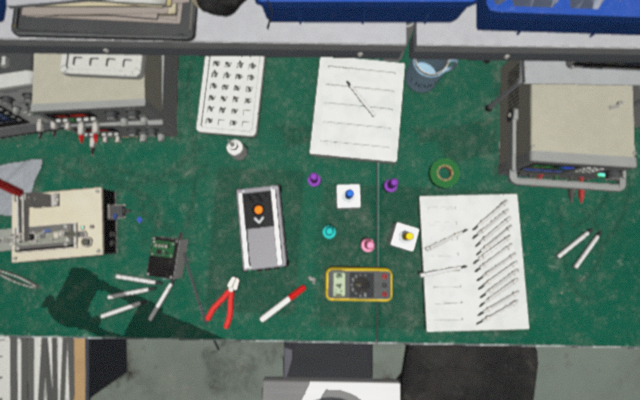

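The scene view shows these shaped like the pin tool:
- blue in its block (359,213)
- yellow in its block (373,290)
- purple (344,188) and (414,248)
- turquoise (302,228)
- pink (321,266)

I choose the blue one, at top (348,195). The orange button is at scene (269,171) and top (259,210), with the arrow pointing down-left.

```bash
cat > m.py <<'E'
from h import *
S=read_camera('scene');T=read_camera('top')
c=np.hstack([cv2.resize(S['color'][150:262,230:390],(640,448),interpolation=cv2.INTER_CUBIC)[:, :],])
save('c1',c)
save('c2',cv2.resize(T['color'][170:280,230:370],(700,550),interpolation=cv2.INTER_CUBIC))
def seg(p,lo,hi,box):
    h=cv2.cvtColor(p['color'],cv2.COLOR_RGB2HSV);m=cv2.inRange(h,np.array(lo),np.array(hi));z=np.zeros_like(m);x0,y0,x1,y1=box;z[y0:y1,x0:x1]=m[y0:y1,x0:x1];return z
B=((100,120,40),(125,255,255));O=((8,180,120),(20,255,255))
for n,p,bb,ob in(('S',S,(345,190,375,240),(255,160,285,182)),('T',T,(338,183,362,207),(248,200,270,220))):
    for nm,r,b in(('blue',B,bb),('or',O,ob)):
        y,x=np.nonzero(seg(p,*r,b));print(n,nm,len(x),x.mean(),y.mean(),x.min(),x.max(),y.min(),y.max())
        if nm=='or': globals()[n+'o']=ray(p,x.mean(),y.mean())
P,e=tri(So,To);print('button',P,e)
for nm in ('release_well','pin_tool'):
  for p in(S,T):
    for m in masks_of(p,nm):
        cs=p['color'][m['mask']].mean(0)
        if nm=='release_well' or cs[2]>cs[0]+40: 
            y,x=np.nonzero(m['mask']);r=cv2.minAreaRect(np.c_[x,y].astype(np.float32));print(nm,m['score'],m['bbox'],r,cs)
E
python3 m.py
```

```text
S blue 254 359.87007874015745 209.66141732283464 355 366 197 223
S or 54 269.8333333333333 170.66666666666666 265 275 168 173
T blue 41 348.9268292682927 193.46341463414635 346 352 190 197
T or 66 258.030303030303 209.12121212121212 254 262 205 213
button [0.54278872 0.17400909 0.05057727] 0.0035238477987897146
release_well 0.69 [241.3, 153.2, 296.0, 184.9] ((268.3000183105469, 170.1000213623047), (25.491174697875977, 51.429561614990234), 63.43495178222656) [56.97368421 51.10432331 45.29229323]
release_well 0.66 [240.8, 191.6, 272.4, 231.5] ((256.79266357421875, 210.1341552734375), (36.2215461730957, 31.804283142089844), 83.6598129272461) [86.19611471 79.9213691  74.47363552]
pin_tool 0.91 [295.2, 204.4, 312.4, 250.9] ((301.0054931640625, 228.4037322998047), (44.766571044921875, 17.073978424072266), 79.2156982421875) [  4.64380531 110.2699115  106.5       ]
pin_tool 0.87 [349.2, 194.9, 366.7, 231.6] ((358.5, 213.5), (31.0, 17.0), 90.0) [ 75.6540404  102.0479798  142.25252525]
pin_tool 0.57 [341.3, 188.5, 355.5, 205.2] ((347.5, 196.0), (12.0, 13.0), 90.0) [154.76223776 172.53846154 203.38461538]
```

View pics/c1.png

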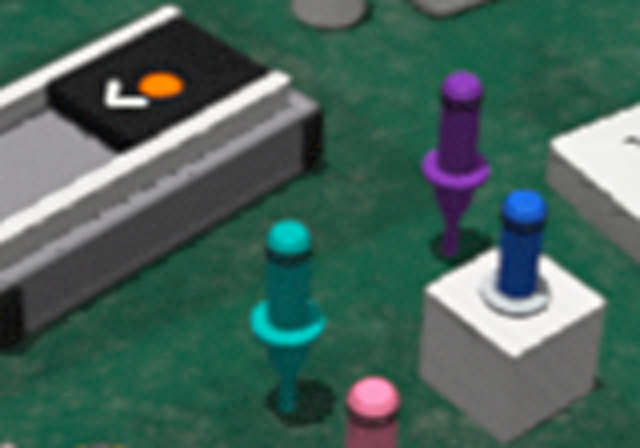

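View pics/c2.png

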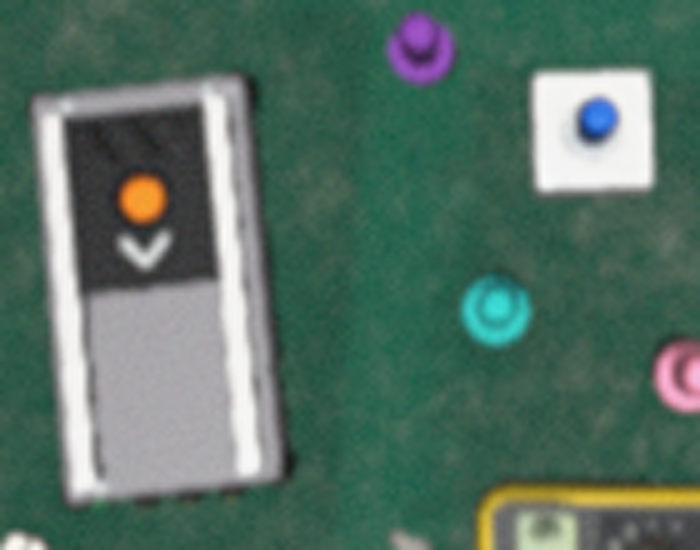

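The crops confirm the choice: the blue handle stands in its white block, with purple at scene (345,185) and turquoise at (302,228) free-standing. The hatch arrow points to the near (robot) side.

```bash
cat > m2.py <<'E'
from h import *
S=read_camera('scene');T=read_camera('top')
cs=lambda x,y:((x+.5)/4-.5+230,(y+.5)/4-.5+150)
ct=lambda x,y:((x+.5)/5-.5+230,(y+.5)/5-.5+170)
f=lambda a:np.round(a,4)
print('dome',[f(x) for x in tri(ray(S,*cs(524,208)),ray(T,*ct(598,118)))])
print('block left/front/right S z.05',[f(atz(S,*cs(*c),.05)[:2]) for c in((425,292),(515,355),(604,303))])
print('block T z.05',[f(atz(T,*ct(*c),.05)[:2]) for c in((533,72),(652,70),(655,188),(538,192))])
for a,b in zip(((425,292),(515,355),(604,303)),((533,72),(538,192),(655,188))): print('tri',[f(x) for x in tri(ray(S,*cs(*a)),ray(T,*ct(*b)))])
print('dist S/T dome at z.095',f(atz(S,*cs(524,208),.093)),f(atz(T,*ct(598,118),.093)))
print('collar S z.054',f(atz(S,*cs(516,292),.054)))
for c in(((48,112),(80,490)),((215,95),(250,470)),((67,120),(85,290)),((202,105),(216,275))):
    a,b=[atz(T,*ct(*k),.054)[:2] for k in c];print('rail',f(a),f(b),np.degrees(np.arctan2(*(b-a)[::-1])))
for a,b in(((52,90),(172,12)),((0,215),(285,75))):
    a,b=[atz(S,*cs(*k),.054)[:2] for k in(a,b)];print('railS',np.degrees(np.arctan2(*(a-b)[::-1])))
print('btn S,T at .049',f(atz(S,269.83,170.67,.049)),f(atz(T,258.03,209.12,.049)))
for nm,c,d in(('turq',(289,237),(497,305)),('purp',(462,88),(421,32))):print(nm,[f(x) for x in tri(ray(S,*cs(*c)),ray(T,*ct(*d)))])
print('pink',[f(x) for x in tri(ray(S,322,249),ray(T,368,243))],'purp2',[f(x) for x in tri(ray(S,416,232),ray(T,391,183.5))])
E
python3 m2.py
```

```text
dome [array([ 0.5772, -0.0326,  0.0972]), np.float64(0.0022)]
block left/front/right S z.05 [array([ 0.5485, -0.008 ]), array([ 0.5534, -0.0581]), array([ 0.6035, -0.0565])]
block T z.05 [array([ 0.6059, -0.0062]), array([ 0.6077, -0.0614]), array([ 0.5527, -0.0631]), array([ 0.5499, -0.0092])]
tri [array([0.5913, 0.0058, 0.0218]), np.float64(0.0458)]
tri [array([ 0.5667, -0.0215,  0.0141]), np.float64(0.0342)]
tri [array([ 0.5619, -0.0711,  0.0817]), np.float64(0.0333)]
dist S/T dome at z.095 [ 0.5799 -0.0285  0.093 ] [ 0.5787 -0.0336  0.093 ]
collar S z.054 [ 0.5755 -0.0333  0.054 ]
rail [0.5828 0.2173] [0.4112 0.1956] -172.7984918787833
rail [0.592  0.1405] [0.4214 0.1193] -172.89651424988602
rail [0.5793 0.2084] [0.5012 0.1969] -171.6740676913054
rail [0.5873 0.1464] [0.509  0.1374] -173.46428438206155
railS -165.45433873930392
railS -176.00376974419572
btn S,T at .049 [0.5425 0.1769 0.049 ] [0.5444 0.1733 0.049 ]
turq [array([0.4944, 0.0106, 0.0937]), np.float64(0.0035)]
purp [array([0.6138, 0.0462, 0.0938]), np.float64(0.0044)]
pink [array([ 0.4685, -0.0742,  0.0889]), np.float64(0.005)] purp2 [array([ 0.6032, -0.127 ,  0.0879]), np.float64(0.0014)]
```

```bash
cat > g.py <<'E'
import sys
from h import *
from scipy.spatial.transform import Rotation as R
def goal(X,yaw=0):
    s=status.read_state();C=R.from_rotvec(s['tcp_rot'])
    y=np.array([np.cos(yaw),np.sin(yaw),0]);z=np.array([0,0,-1.])
    G=R.from_matrix(np.c_[np.cross(y,z),y,z])
    r=(C.inv()*G).as_rotvec(True);d=C.inv().apply(np.array(X)-s['tool_pos']);dg=G.inv().apply(np.array(X)-s['tool_pos'])
    print('t',round(s['time'],2),'tcp',s['tool_pos'].round(4),'turn',r.round(2),'shift',d.round(4),'after turn',dg.round(4),'rows',np.abs(dg).max()/.0417,'F',s['wrist_force'].round(1),'w',round(s['width'],3),'gf',round(s['grip_force'],1),'q',s['q'].round(2))
if __name__=='__main__': 
    a=[float(v) for v in sys.argv[1:]];goal(a[:3],np.radians(a[3]) if len(a)>3 else 0)
E
python3 g.py .578 -.033 .2 0
```

```text
t 0.8 tcp [0.254  0.6254 0.2314] turn [ 1.000e-02 -0.000e+00  6.789e+01] shift [-0.548  -0.4881  0.0313] after turn [-0.6584  0.324   0.0314] rows 15.789002333834368 F [-0.7  0.5 -0.8] w 0.999 gf 0.0 q [ 1.15  0.26  1.6   0.    1.27 -0.04]
```

Call:
drive_tool:
  rows:
    - [0,0,6.75,0,0,0,1]
    - [0,0,6.75,0,0,0,1]
    - [0,0,6.75,0,0,0,1]
    - [0,0,6.75,0,0,0,1]
    - [0,0,6.75,0,0,0,1]
    - [0,0,6.75,0,0,0,1]
    - [0,0,6.75,0,0,0,1]
    - [0,0,6.75,0,0,0,1]

```text
time: 1.47
tool_pos: [0.254, 0.6254, 0.2313]
tcp_rot: [1.944, 2.468, -0.0]
wrist_force: [0.1, 0.1, -0.2]
width: 1.003
grip_force: 0.0
```

Call:
drive_tool:
  rows:
    - [0,0,6.7,0,0,0,1]
    - [0,0,0,0,0,0,1]

```text
time: 1.63
tool_pos: [0.254, 0.6254, 0.2313]
tcp_rot: [-2.081, -2.353, -0.0]
wrist_force: [-0.1, -0.7, -0.5]
width: 1.004
grip_force: 0.0
```

```bash
python3 g.py .578 -.033 .2 7.2
```

```text
t 1.63 tcp [0.254  0.6254 0.2313] turn [ 0.   -0.   -0.17] shift [-0.6931  0.241   0.0313] after turn [-0.6938  0.2389  0.0313] rows 16.63747673242972 F [-0.1 -0.7 -0.5] w 1.004 gf 0.0 q [1.15 0.26 1.6  0.   1.27 1.03]
```

Call:
drive_tool:
  rows:
    - [0,0,0,-0.0347,0.012,0,1]
    - [0,0,0,-0.0347,0.012,0,1]
    - [0,0,0,-0.0347,0.012,0,1]
    - [0,0,0,-0.0347,0.012,0,1]
    - [0,0,0,-0.0347,0.012,0,1]
    - [0,0,0,-0.0347,0.012,0,1]
    - [0,0,0,-0.0347,0.012,0,1]
    - [0,0,0,-0.0347,0.012,0,1]

```text
time: 2.3
tool_pos: [0.3845, 0.3604, 0.2315]
tcp_rot: [2.073, 2.361, 0.001]
wrist_force: [0.2, -0.1, -0.3]
width: 1.0
grip_force: 0.0
```

Call:
drive_tool:
  rows:
    - [0,0,0,-0.0347,0.012,0,1]
    - [0,0,0,-0.0347,0.012,0,1]
    - [0,0,0,-0.0347,0.012,0,1]
    - [0,0,0,-0.0347,0.012,0,1]
    - [0,0,0,-0.0347,0.012,0,1]
    - [0,0,0,-0.0347,0.012,0,1]
    - [0,0,0,-0.0347,0.012,0,1]
    - [0,0,0,-0.0347,0.012,0,1]

```text
time: 2.97
tool_pos: [0.5146, 0.0969, 0.2317]
tcp_rot: [2.073, 2.36, 0.001]
wrist_force: [0.5, -0.4, -0.4]
width: 1.001
grip_force: 0.0
```

Call:
drive_tool:
  rows:
    - [0,0,0,-0.0347,0.012,0,1]
    - [0,0,0,-0.0347,0.012,0,1]
    - [0,0,0,-0.0347,0.012,0,1]
    - [0,0,0,-0.03,0.012,0,1]
    - [0,0,0,0,0,0,1]

```text
time: 3.38
tool_pos: [0.5809, -0.0335, 0.2315]
tcp_rot: [2.076, 2.353, -0.001]
wrist_force: [0.1, 0.1, 0.7]
width: 0.999
grip_force: 0.0
```

```bash
python3 g.py .578 -.033 .14 7.2; python3 - <<'E'
from h import *
S=read_camera('scene');T=read_camera('top')
save('s1',np.hstack([cv2.resize(S['color'][60:260,220:420],(400,400)),cv2.resize(T['color'][120:260,280:420],(400,400))]))
E
```

```text
t 3.38 tcp [ 0.5809 -0.0335  0.2315] turn [ 0.11  0.17 -0.05] shift [ 0.0012 -0.003   0.0915] after turn [ 0.0009 -0.0028  0.0915] rows 2.1950990735607596 F [0.1 0.1 0.7] w 0.999 gf 0.0 q [-0.1   0.09  1.81 -0.    1.24 -0.22]
```

View pics/s1.png

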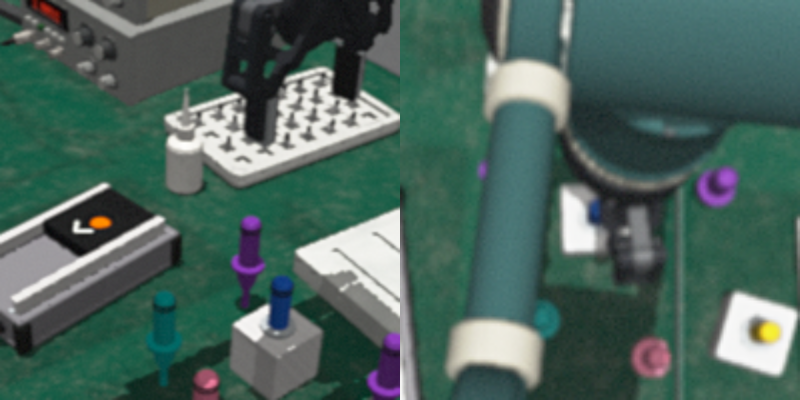

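The gripper is over the blue tool's block, fingers spanning along x, with purple at crop (250,240) well clear, so I descend.

Call:
drive_tool:
  rows:
    - [0,0,0,0.001,-0.003,0.03,1]
    - [0,0,0,0,0,0.03,1]
    - [0,0,0,0,0,0.03,1]
    - [0,0,0,0,0,0.025,1]
    - [0,0,0,0,0,0.02,1]
    - [0,0,0,0,0,0.02,1]
    - [0,0,0,0,0,0.016,1]
    - [0,0,0,0,0,0,1]

```text
time: 4.15
tool_pos: [0.5713, -0.0259, 0.0564]
tcp_rot: [-2.069, -2.355, 0.007]
wrist_force: [-0.7, -0.2, -0.9]
width: 1.0
grip_force: 0.0
```

```bash
python3 g.py .578 -.033 .06 7.2; python3 - <<'E'
from h import *
S=read_camera('scene')
save('s2',cv2.resize(S['color'][130:280,280:440],(640,600)))
E
```

```text
t 4.15 tcp [ 0.5713 -0.0259  0.0564] turn [-0.43 -0.12  0.19] shift [-0.0079  0.0057 -0.0036] after turn [-0.0079  0.0057 -0.0036] rows 0.1891967261720336 F [-0.7 -0.2 -0.9] w 1.0 gf 0.0 q [-0.09  0.25  1.98  0.    0.93 -0.22]
```

View pics/s2.png

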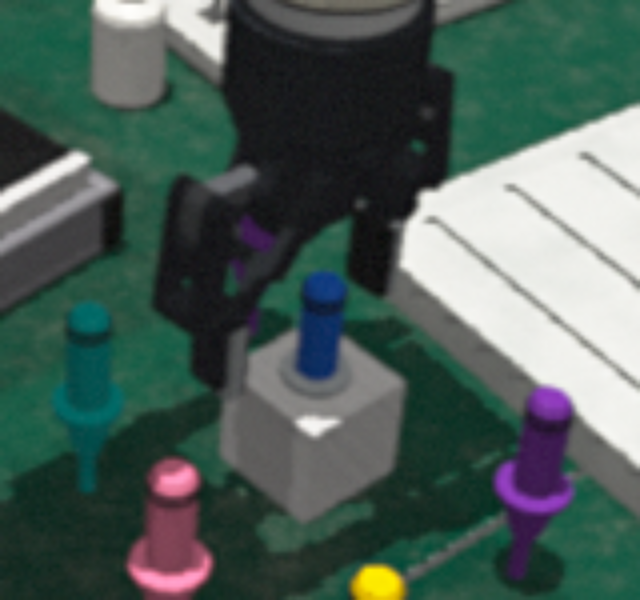

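The open fingers straddle the blue handle (crop 322,320), but the arm sits about 8 mm off laterally, so I correct before gripping.

Call:
drive_tool:
  rows:
    - [0,0,0,-0.007,0.006,-0.004,1]
    - [0,0,0,0,0,0,1]
    - [0,0,0,0,0,0,1]

```text
time: 4.45
tool_pos: [0.5847, -0.0343, 0.0669]
tcp_rot: [2.075, 2.354, 0.004]
wrist_force: [0.4, 0.5, 0.2]
width: 0.999
grip_force: 0.0
```

```bash
python3 g.py .578 -.033 .06 7.2
```

```text
t 4.45 tcp [ 0.5847 -0.0343  0.0669] turn [0.27 0.06 0.01] shift [ 0.0021 -0.0065  0.0068] after turn [ 0.0021 -0.0065  0.0069] rows 0.1649070098562549 F [0.4 0.5 0.2] w 0.999 gf 0.0 q [-0.1   0.25  1.95  0.    0.94 -0.23]
```

Call:
drive_tool:
  rows:
    - [0,0,0,0,0,0,1]
    - [0,0,0,0,0,0,1]
    - [0,0,0,0,0,0,1]
    - [0,0,0,0,0,0,1]

```text
time: 4.78
tool_pos: [0.5822, -0.034, 0.0645]
tcp_rot: [2.078, 2.356, 0.0]
wrist_force: [0.3, -0.1, -0.4]
width: 1.0
grip_force: 0.0
```

```bash
python3 g.py .578 -.033 .06 7.2
```

```text
t 4.78 tcp [ 0.5822 -0.034   0.0645] turn [ 0.01  0.   -0.01] shift [ 0.0016 -0.004   0.0045] after turn [ 0.0016 -0.004   0.0045] rows 0.1077398093256871 F [ 0.3 -0.1 -0.4] w 1.0 gf 0.0 q [-0.1   0.25  1.95  0.    0.94 -0.23]
```

Call:
drive_tool:
  rows:
    - [0,0,0,0.001,-0.004,0.0045,1]
    - [0,0,0,0,0,0,1]
    - [0,0,0,0,0,0,1]
    - [0,0,0,0,0,0,1]
    - [0,0,0,0,0,0,1]

```text
time: 5.2
tool_pos: [0.578, -0.0335, 0.0597]
tcp_rot: [-2.078, -2.356, 0.0]
wrist_force: [-0.2, -0.2, -0.0]
width: 0.999
grip_force: 0.0
```

Call:
drive_tool:
  rows:
    - [0,0,0,0,0,0,0.5]
    - [0,0,0,0,0,0,0.3]
    - [0,0,0,0,0,0,0.1]
    - [0,0,0,0,0,0,0]
    - [0,0,0,0,0,0,0]
    - [0,0,0,0,0,0,0]
    - [0,0,0,0,0,0,0]
    - [0,0,0,0,0,0,0]
  force: 60

```text
time: 5.87
tool_pos: [0.5783, -0.0335, 0.06]
tcp_rot: [2.077, 2.356, 0.0]
wrist_force: [-0.2, -0.4, 1.1]
width: 0.197
grip_force: 58.5
```

```bash
python3 g.py .578 -.033 .06 7.2
```

```text
t 5.87 tcp [ 0.5783 -0.0335  0.06  ] turn [ 0.02  0.01 -0.01] shift [ 0.0006 -0.0002 -0.    ] after turn [ 0.0006 -0.0002 -0.    ] rows 0.013742965469092795 F [-0.2 -0.4  1.1] w 0.197 gf 58.5 q [-0.1   0.25  1.96 -0.    0.93 -0.23]
```

Call:
drive_tool:
  rows:
    - [0,0,0,0,0,-0.01,0]
    - [0,0,0,0,0,-0.02,0]
    - [0,0,0,0,0,-0.025,0]
    - [0,0,0,0,0,-0.025,0]
    - [0,0,0,0,0,-0.025,0]
    - [0,0,0,0,0,-0.02,0]
    - [0,0,0,0,0,-0.01,0]
    - [0,0,0,0,0,0,0]

```text
time: 6.53
tool_pos: [0.5801, -0.0337, 0.1985]
tcp_rot: [2.074, 2.353, 0.006]
wrist_force: [0.9, -0.2, -0.1]
width: 0.195
grip_force: 58.8
```

```bash
python3 g.py .5435 .1745 .195 7.2
```

```text
t 6.53 tcp [ 0.5801 -0.0337  0.1985] turn [0.34 0.08 0.  ] shift [ 0.2111 -0.0102  0.0031] after turn [ 0.2111 -0.0102  0.0035] rows 5.063322575535608 F [ 0.9 -0.2 -0.1] w 0.195 gf 58.8 q [-0.1   0.11  1.85 -0.    1.18 -0.23]
```

Call:
drive_tool:
  rows:
    - [0,0,0,0.02,-0.001,0,0]
    - [0,0,0,0.03,-0.001,0,0]
    - [0,0,0,0.035,-0.0015,0,0]
    - [0,0,0,0.035,-0.0015,0,0]
    - [0,0,0,0.035,-0.0015,0,0]
    - [0,0,0,0.035,-0.001,0,0]
    - [0,0,0,0.02,-0.001,0,0]
    - [0,0,0,0,0,0,0]

```text
time: 7.2
tool_pos: [0.5412, 0.1773, 0.1927]
tcp_rot: [-2.071, -2.358, 0.003]
wrist_force: [0.1, -0.1, -0.2]
width: 0.19
grip_force: 58.8
```

Call:
drive_tool:
  rows:
    - [0,0,0,0,0,0.02,0]
    - [0,0,0,0,0,0.025,0]
    - [0,0,0,0,0,0.015,0]
    - [0,0,0,0,0,0,0]
    - [0,0,0,0,0,0,0]
    - [0,0,0,0,0,0,0]
    - [0,0,0,0,0,0,0]

```text
time: 7.78
tool_pos: [0.5444, 0.1737, 0.1361]
tcp_rot: [2.077, 2.355, 0.003]
wrist_force: [-0.4, -0.2, -0.7]
width: 0.196
grip_force: 58.8
```

```bash
python3 g.py .5435 .1745 .130 7.2; python3 - <<'E'
from h import *
S=read_camera('scene');T=read_camera('top')
save('s3',np.hstack([cv2.resize(S['color'][90:200,210:320],(400,400),interpolation=cv2.INTER_CUBIC),cv2.resize(T['color'][160:260,210:310],(400,400),interpolation=cv2.INTER_CUBIC)]))
p=status.read_state()['tool_pos'];
for a in((*p[:2],p[2]-.056),(.5435,.1745,.054)):print(((proj(S,a)-[210,90]+.5)*400/110).round(), ((proj(T,a)-[210,160])*4).round())
E
```

```text
t 7.78 tcp [0.5444 0.1737 0.1361] turn [ 0.13 -0.01 -0.03] shift [ 0.0009 -0.0008  0.0061] after turn [ 0.0009 -0.0008  0.0061] rows 0.14622744115980366 F [-0.4 -0.2 -0.7] w 0.196 gf 58.8 q [ 0.27  0.15  1.93 -0.    1.06  0.14]
[224. 246.] [181. 191.]
[223. 289.] [188. 197.]
```

View pics/s3.png

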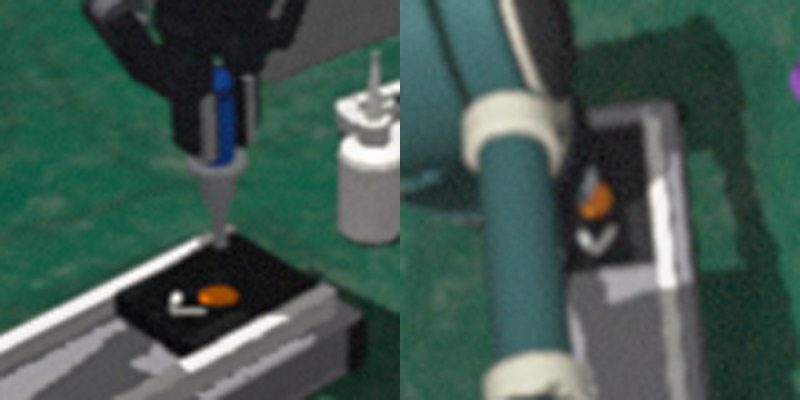

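The pin hangs straight over the well: tip at crop (220,243), orange button at (219,297). The projections agree to about 2 mm.

Call:
drive_tool:
  rows:
    - [0,0,0,0,-0.001,0.006,0]
    - [0,0,0,0,0,0.006,0]
    - [0,0,0,0,0,0.006,0]
    - [0,0,0,0,0,0.004,0]
    - [0,0,0,0,0,0,0]
    - [0,0,0,0,0,0,0]
    - [0,0,0,0,0,0,0]

```text
time: 8.47
tool_pos: [0.5424, 0.1737, 0.1127]
tcp_rot: [-2.078, -2.356, 0.0]
wrist_force: [0.6, -0.6, -0.5]
width: 0.196
grip_force: 58.8
```

```bash
python3 g.py .5435 .1735 .099 7.2
```

```text
t 8.47 tcp [0.5424 0.1737 0.1127] turn [-0.01  0.   -0.  ] shift [-0.0003  0.0011  0.0137] after turn [-0.0003  0.0011  0.0137] rows 0.32847848386321005 F [ 0.6 -0.6 -0.5] w 0.196 gf 58.8 q [0.27 0.17 1.95 0.   1.02 0.14]
```

Tip is at about 0.057, force still zero. Pressing into the well.

Call:
drive_tool:
  rows:
    - [0,0,0,0,0.001,0.003,0]
    - [0,0,0,0,0,0.003,0]
    - [0,0,0,0,0,0.003,0]
    - [0,0,0,0,0,0.002,0]
    - [0,0,0,0,0,0.002,0]
    - [0,0,0,0,0,0.001,0]
    - [0,0,0,0,0,0,0]
    - [0,0,0,0,0,0,0]

```text
time: 9.13
tool_pos: [0.5437, 0.1738, 0.0992]
tcp_rot: [2.077, 2.356, 0.001]
wrist_force: [-0.2, -0.7, 3.9]
width: 0.194
grip_force: 59.2
```

```bash
python3 g.py .5435 .1735 .099 7.2
```

```text
t 9.13 tcp [0.5437 0.1738 0.0992] turn [ 0.05 -0.01 -0.01] shift [-0.0003 -0.0003  0.0002] after turn [-0.0003 -0.0003  0.0002] rows 0.00756505673125941 F [-0.2 -0.7  3.9] w 0.194 gf 59.2 q [ 0.27  0.19  1.96 -0.    1.    0.14]
```

Call:
drive_tool:
  rows:
    - [0,0,0,0,-0.002,0.0005,0]
    - [0,0,0,0,-0.003,0,0]
    - [0,0,0,0,-0.003,0,0]
    - [0,0,0,0,-0.004,0,0]
    - [0,0,0,0,-0.004,0,0]
    - [0,0,0,0,-0.004,0,0]
    - [0,0,0,0,0,0,0]
    - [0,0,0,0,0,0,0]

```text
time: 9.8
tool_pos: [0.5224, 0.1711, 0.098]
tcp_rot: [-2.077, -2.356, 0.002]
wrist_force: [0.2, -0.4, 3.3]
width: 0.194
grip_force: 59.3
```

```bash
python3 g.py .4873 .1665 .099 7.2; python3 -c "
from h import *
S=read_camera('scene');save('s4',cv2.resize(S['color'][90:200,190:300],(500,500),interpolation=cv2.INTER_CUBIC))"
```

```text
t 9.8 tcp [0.5224 0.1711 0.098 ] turn [-0.1   0.01  0.  ] shift [-0.0002 -0.0354 -0.0009] after turn [-0.0002 -0.0354 -0.001 ] rows 0.848877929676723 F [ 0.2 -0.4  3.3] w 0.194 gf 59.3 q [0.27 0.15 2.   0.   0.99 0.15]
```

View pics/s4.png

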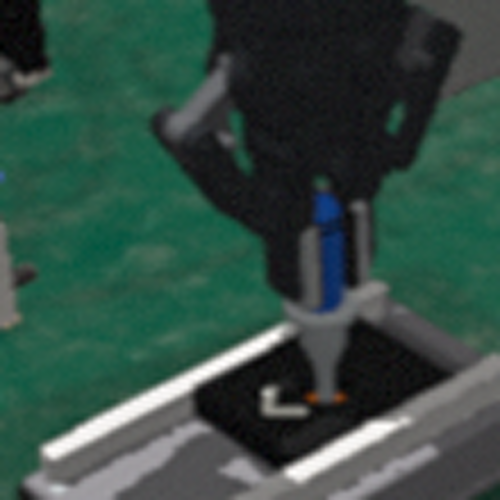

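The pin is in the well (crop 325,395) with the button held down, and the hatch has moved about 15 mm. Continuing.

Call:
drive_tool:
  rows:
    - [0,0,0,0,-0.004,0,0]
    - [0,0,0,0,-0.005,0.0005,0]
    - [0,0,0,0,-0.005,0,0]
    - [0,0,0,0,-0.005,0,0]
    - [0,0,0,0,-0.005,0,0]
    - [0,0,0,0,-0.004,0,0]
    - [0,0,0,0,-0.004,0,0]
    - [0,0,0,0,0,0,0]

```text
time: 10.52
tool_pos: [0.4904, 0.167, 0.0976]
tcp_rot: [-2.077, -2.356, 0.002]
wrist_force: [0.7, -1.1, 3.1]
width: 0.192
grip_force: 59.3
```

Call:
drive_tool:
  rows:
    - [0,0,0,0,-0.003,0,0]
    - [0,0,0,0,0,0,0]
    - [0,0,0,0,0,0,0]
    - [0,0,0,0,0,0,0]

```text
time: 10.85
tool_pos: [0.4882, 0.1668, 0.0975]
tcp_rot: [-2.077, -2.356, 0.002]
wrist_force: [1.0, -0.4, 3.4]
width: 0.192
grip_force: 59.3
```

```bash
python3 g.py .4873 .1665 .099 7.2
```

```text
t 10.85 tcp [0.4882 0.1668 0.0975] turn [-0.08  0.01 -0.01] shift [-0.0002 -0.001  -0.0015] after turn [-0.0002 -0.001  -0.0015] rows 0.0349977388103466 F [ 1.  -0.4  3.4] w 0.192 gf 59.3 q [0.28 0.09 2.07 0.   0.98 0.16]
```

Call:
drive_tool:
  rows:
    - [0,0,0,0,-0.002,0,0]
    - [0,0,0,0,-0.002,0,0]
    - [0,0,0,0,0,0,0]
    - [0,0,0,0,0,0,0]
    - [0,0,0,0,0,0,0]

```text
time: 11.27
tool_pos: [0.485, 0.1665, 0.0979]
tcp_rot: [2.078, 2.356, 0.001]
wrist_force: [0.8, 0.9, 3.5]
width: 0.196
grip_force: 59.3
```

```bash
python3 g.py .4873 .1665 .099 7.2; python3 -c "
from h import *
S=read_camera('scene');save('s5',cv2.resize(S['color'][90:200,190:300],(500,500),interpolation=cv2.INTER_CUBIC))"
```

```text
t 11.27 tcp [0.485  0.1665 0.0979] turn [ 0.02 -0.01 -0.01] shift [-0.0003  0.0023 -0.0011] after turn [-0.0003  0.0023 -0.0011] rows 0.055324744265179776 F [0.8 0.9 3.5] w 0.196 gf 59.3 q [0.28 0.08 2.08 0.   0.98 0.16]
```

View pics/s5.png

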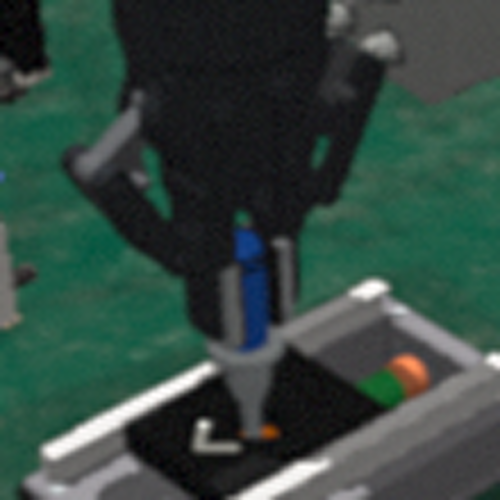

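The hatch is well open, with the batteries exposed at crop (395,380). I nudge it to the stop, centre the pin in the well and lift.

Call:
drive_tool:
  rows:
    - [0,0,0,0,-0.002,0,0]
    - [0,0,0,0,-0.001,0,0]
    - [0,0,0,0,0,0,0]
    - [0,0,0,0,0,0,0]
    - [0,0,0,0,0,0,0]

```text
time: 11.73
tool_pos: [0.4816, 0.166, 0.0977]
tcp_rot: [-2.078, -2.356, 0.0]
wrist_force: [0.6, 0.6, 3.5]
width: 0.191
grip_force: 59.3
```

Call:
drive_tool:
  rows:
    - [0,0,0,0,0.003,0,0]
    - [0,0,0,0,0.002,0,0]
    - [0,0,0,0,0,-0.004,0]
    - [0,0,0,0,0,-0.008,0]
    - [0,0,0,0,0,-0.015,0]
    - [0,0,0,0,0,-0.025,0]
    - [0,0,0,0,0,-0.025,0]
    - [0,0,0,0,0,-0.02,0]

```text
time: 12.4
tool_pos: [0.4867, 0.1664, 0.1963]
tcp_rot: [2.077, 2.356, -0.0]
wrist_force: [1.1, 0.5, -0.9]
width: 0.194
grip_force: 58.8
```

Call:
drive_tool:
  rows:
    - [0,0,0,0,0,0,0]
    - [0,0,0,0,0,0,0]
    - [0,0,0,0,0,0,0]
    - [0,0,0,0,0,0,0]

```text
time: 12.73
tool_pos: [0.4854, 0.1662, 0.1928]
tcp_rot: [-2.076, -2.355, 0.005]
wrist_force: [0.2, -0.2, -1.1]
width: 0.192
grip_force: 58.8
```

```bash
python3 g.py .5783 -.0335 .195 7.2; python3 -c "
from h import *
S=read_camera('scene');save('s6',np.hstack([cv2.resize(S['color'][120:230,190:300],(400,400),interpolation=cv2.INTER_CUBIC),cv2.resize(S['color'][90:180,210:300],(400,400),interpolation=cv2.INTER_CUBIC)]))
p=status.read_state()['tool_pos'];
h=cv2.cvtColor(S['color'][140:210,210:300],cv2.COLOR_RGB2HSV);m=cv2.inRange(h,np.array((8,180,100)),np.array((20,255,255)))
n,l,st,c=cv2.connectedComponentsWithStats(m)
for i in range(1,n):
  if st[i,4]>8: print(st[i,4],c[i]+[210,140],atz(S,*(c[i]+[210,140]),.049))
"
```

```text
t 12.73 tcp [0.4854 0.1662 0.1928] turn [-0.2   0.03 -0.01] shift [-0.2097  0.0672 -0.0023] after turn [-0.2097  0.0671 -0.0022] rows 5.0298344059431 F [ 0.2 -0.2 -1.1] w 0.192 gf 58.8 q [ 0.28 -0.01  1.99 -0.    1.17  0.16]
48 [247.75       182.47916667] [0.49022966 0.16997915 0.049     ]
```

View pics/s6.png

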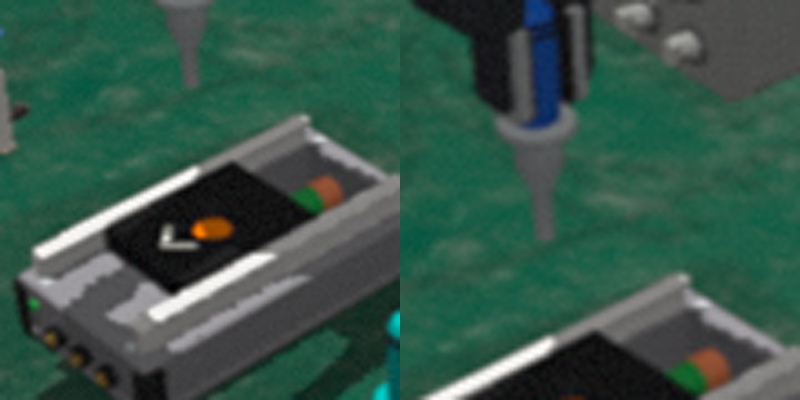

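The hatch is open about 53 mm (button from scene x 0.5425 to 0.490) and the orange button is up again (crop 212,229). The pin is still upright in the grip. Returning to the stand.

Call:
drive_tool:
  rows:
    - [0,0,0,-0.02,0.006,0,0]
    - [0,0,0,-0.03,0.01,0,0]
    - [0,0,0,-0.035,0.011,0,0]
    - [0,0,0,-0.035,0.011,0,0]
    - [0,0,0,-0.035,0.011,0,0]
    - [0,0,0,-0.03,0.01,0,0]
    - [0,0,0,-0.02,0.007,0,0]
    - [0,0,0,-0.005,0.001,0,0]

```text
time: 13.45
tool_pos: [0.5801, -0.0366, 0.1931]
tcp_rot: [-2.081, -2.353, 0.003]
wrist_force: [0.3, 0.2, -1.0]
width: 0.196
grip_force: 58.8
```

Call:
drive_tool:
  rows:
    - [0,0,0,0,0,0.02,0]
    - [0,0,0,0,0,0.02,0]
    - [0,0,0,0,0,0.015,0]
    - [0,0,0,0,0,0.01,0]
    - [0,0,0,0,0,0,0]
    - [0,0,0,0,0,0,0]
    - [0,0,0,0,0,0,0]
    - [0,0,0,0,0,0,0]

```text
time: 14.12
tool_pos: [0.5806, -0.0332, 0.1312]
tcp_rot: [2.076, 2.355, 0.002]
wrist_force: [-0.5, -0.5, -0.0]
width: 0.193
grip_force: 58.8
```

```bash
python3 g.py .5783 -.0335 .06 7.2;  python3 -c "
from h import *
S=read_camera('scene');T=read_camera('top')
p=status.read_state()['tool_pos']
for P,n in((S,'S'),):
  a=proj(P,(*p[:2],p[2]-.056));b=proj(P,(.5783,-.0335,.05));c=proj(S,(.4854,.1662,.1928-.056))
  print(a,b,c, 'crop tip',(a-[310,140])*6,'hole',(b-[310,140])*6)
save('s7',cv2.resize(S['color'][140:240,310:410],(600,600),interpolation=cv2.INTER_CUBIC))"
```

```text
t 14.12 tcp [ 0.5806 -0.0332  0.1312] turn [0.13 0.03 0.01] shift [-0.     -0.0025  0.0712] after turn [-0.     -0.0023  0.0712] rows 1.707290527096575 F [-0.5 -0.5 -0. ] w 0.193 gf 58.8 q [-0.1   0.17  1.91  0.    1.06 -0.23]
[361.98669409 211.58427795] [359.77663584 223.85010796] [243.48079244 142.90006172] crop tip [311.92016452 429.50566772] hole [298.65981504 503.10064778]
```

View pics/s7.png

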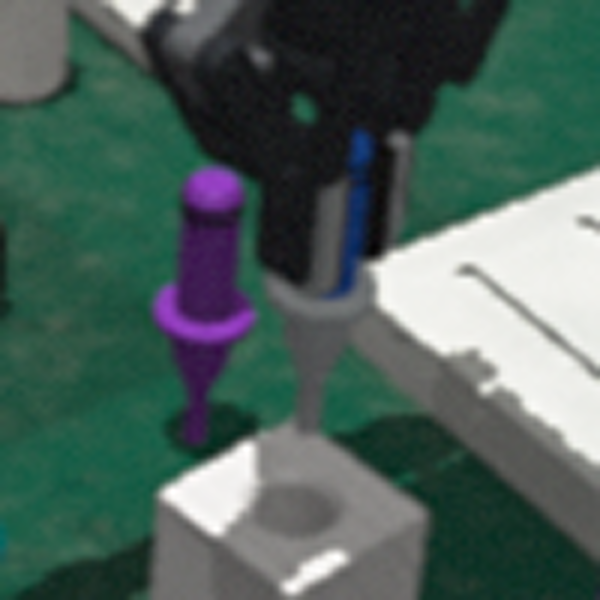

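The tip at (309,432) is clear above the empty hole at (297,507), and both match the projections, so there was no slip.

Call:
drive_tool:
  rows:
    - [0,0,0,0,0,0.01,0]
    - [0,0,0,0,0,0.005,0]
    - [0,0,0,0,0,0,0]
    - [0,0,0,0,0,0,0]
    - [0,0,0,0,0,0,0]
    - [0,0,0,0,0,0,0]
    - [0,0,0,0,0,0,0]

```text
time: 14.8
tool_pos: [0.5798, -0.0334, 0.115]
tcp_rot: [2.078, 2.356, 0.0]
wrist_force: [-0.4, 0.4, -0.2]
width: 0.196
grip_force: 58.8
```

```bash
python3 g.py .5783 -.0335 .06 7.2
```

```text
t 14.8 tcp [ 0.5798 -0.0334  0.115 ] turn [ 0.02  0.   -0.01] shift [ 0.0001 -0.0015  0.055 ] after turn [ 0.0001 -0.0015  0.055 ] rows 1.3185078878384506 F [-0.4  0.4 -0.2] w 0.196 gf 58.8 q [-0.1   0.19  1.92  0.    1.03 -0.23]
```

Call:
drive_tool:
  rows:
    - [0,0,0,0,-0.0015,0.005,0]
    - [0,0,0,0,0,0.008,0]
    - [0,0,0,0,0,0.008,0]
    - [0,0,0,0,0,0.008,0]
    - [0,0,0,0,0,0.006,0]
    - [0,0,0,0,0,0.004,0]
    - [0,0,0,0,0,0,0]
    - [0,0,0,0,0,0,0]

```text
time: 15.47
tool_pos: [0.5778, -0.0335, 0.0753]
tcp_rot: [-2.077, -2.356, 0.001]
wrist_force: [-0.1, 0.5, -0.3]
width: 0.196
grip_force: 58.8
```

Call:
drive_tool:
  rows:
    - [0,0,0,0,0,0.004,0]
    - [0,0,0,0,0,0.004,0]
    - [0,0,0,0,0,0.004,0]
    - [0,0,0,0,0,0.003,0]
    - [0,0,0,0,0,0,0]
    - [0,0,0,0,0,0,0]
    - [0,0,0,0,0,0,0]

```text
time: 16.05
tool_pos: [0.578, -0.0335, 0.0607]
tcp_rot: [-2.078, -2.356, 0.0]
wrist_force: [-0.4, 0.0, -1.4]
width: 0.195
grip_force: 58.9
```

```bash
python3 g.py .5783 -.0335 .06 7.2
```

```text
t 16.05 tcp [ 0.578  -0.0335  0.0607] turn [-0.01 -0.   -0.  ] shift [-0.      0.0003  0.0007] after turn [-0.      0.0003  0.0007] rows 0.01776389447764167 F [-0.4  0.  -1.4] w 0.195 gf 58.9 q [-0.1   0.25  1.96 -0.    0.93 -0.23]
```

Seated with no contact force. Releasing and rising.

Call:
drive_tool:
  rows:
    - [0,0,0,0,0,0,0.3]
    - [0,0,0,0,0,0,0.5]
    - [0,0,0,0,0,0,0.8]
    - [0,0,0,0,0,0,1]
    - [0,0,0,0,0,0,1]
    - [0,0,0,0,0,0,1]
    - [0,0,0,0,0,0,1]

```text
time: 16.63
tool_pos: [0.5781, -0.0335, 0.0608]
tcp_rot: [2.078, 2.356, 0.0]
wrist_force: [-0.2, 0.2, -0.1]
width: 1.004
grip_force: 0.0
```

Call:
drive_tool:
  rows:
    - [0,0,0,0,0,-0.01,1]
    - [0,0,0,0,0,-0.015,1]
    - [0,0,0,0,0,-0.02,1]
    - [0,0,0,0,0,-0.025,1]
    - [0,0,0,0,0,-0.025,1]
    - [0,0,0,0,0,-0.025,1]
    - [0,0,0,0,0,-0.02,1]
    - [0,0,0,0,0,-0.01,1]

```text
time: 17.3
tool_pos: [0.5799, -0.0337, 0.2153]
tcp_rot: [2.074, 2.353, 0.005]
wrist_force: [0.6, -0.1, 0.0]
width: 1.002
grip_force: 0.0
```

Call:
drive_tool:
  rows:
    - [0,0,0,0,0,0,1]
    - [0,0,0,0,0,0,1]
    - [0,0,0,0,0,0,1]
    - [0,0,0,0,0,0,1]
    - [0,0,0,0,0,0,1]

```text
time: 17.72
tool_pos: [0.577, -0.0334, 0.2088]
tcp_rot: [-2.076, -2.354, 0.003]
wrist_force: [0.4, 0.7, -0.5]
width: 1.0
grip_force: 0.0
```

```bash
python3 -c "
from h import *
S=read_camera('scene');print(status.read_state()['tool_pos'])
h=cv2.cvtColor(S['color'],cv2.COLOR_RGB2HSV)
for r,b in((((100,120,40),(125,255,255)),(345,190,375,240)),(((8,180,100),(20,255,255)),(235,170,262,192))):
  m=cv2.inRange(h,np.array(r[0]),np.array(r[1]))[b[1]:b[3],b[0]:b[2]];y,x=np.nonzero(m);print(len(x),x.mean()+b[0],y.mean()+b[1],x.min()+b[0],x.max()+b[0],y.min()+b[1],y.max()+b[1])
save('s8',cv2.resize(S['color'][140:260,230:390],(800,600),interpolation=cv2.INTER_CUBIC))"
```

```text
[ 0.57719456 -0.03344196  0.20910628]
250 359.924 210.476 355 366 198 224
62 248.1290322580645 182.3548387096774 243 253 179 185
```

```bash
python3 -c "
from workcell import workorder
print(workorder.finish_job())"
```

```text
the job is handed in; nothing more can be done
None
```

The job is handed in at about 18 s: the hatch is open about 53 mm, the button is back up, and the blue pin tool is back in its stand within about 1 mm of its start and let go; I viewed 11 pictures, one over the limit of 10, and the hand-in returned no verdict.

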